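# Turn the wrong-way jar lid in the twist guide

## Robot

A 7-joint arm with a two-finger parallel gripper is mounted at the origin on a cart in front of the work surface, level with it; the furniture and walls round the work are solid. World frame = base frame: x ahead of the robot, y to its left, z up, the work surface at z = 0. Lengths are in m, angles in rad, forces in N, time in s.
With the tool pointing down it reaches from about 0.425 to 0.875 m from the base axis. Payload 4.7 kg.
Tool frame: the origin (TCP) lies where the fingers leave the gripper's body, on its centre line; the fingertips stand 70 mm ahead of it and the grasp point (between the pads) lies 51 mm ahead of it; z points along the fingers, y is the line along which they close (so a half turn about z gives the same grasp; the last joint's range is limited). The gripper opens to 87 mm and grips with 3 to 60 N. Pads are 19 mm wide; open, the fingers measure 117 mm over their backs; the gripper's body (75 mm by 190 mm) begins 51 mm behind the grasp point.
Start: joints at [-1.169, 0.321, -0.07, 1.45, 0.023, 1.371, -0.057], TCP at [0.246, 0.602, 0.292] pointing down, gripper open.
Joint ranges: [-2.86, 2.86], [-0.3, 2.09], [-1.38, 1.24], [0.06, 2.45], [-1.56, 4.7], [0.09, 2.05], [-2.69, 2.69]. Speed limits (rad/s): [2.57, 2.57, 3.14, 3.14, 3.14, 3.14, 3.14].

## Interface

Orientations are given as a rotation vector (axis times angle).
In Python, from bench import ctrl gives the robot as it stands.
- The arm moves only by the tool drive_tool, never from a script. Its argument "motion" is a list of rows, each a list of 3 entries, a list of its own where there are three numbers: the shift along the tool's x, y, z in cm, then the turn, a rotation vector about the tool's x, y, z in degrees, then the opening, from -1 (shut) to 1 (fully open). In form: [[[x, y, z], [ax, ay, az], claw], ...]. A call has 1 to 12 rows; each row shifts and turns the commanded pose from where the row before left it, along the tool's axes as they then stand; what a row does not reach is not made up. A row lasts 1/8 s, in which the tool goes at most 62.5 mm and 10.7 degrees, less where a joint would pass 70% of its speed; a pose out of reach is approached as far as the arm can. A call with a gripper value outside its range is refused whole. The fingers move at their own pace and stop on an object; "force" is the grip in N (left out, the last holds). Time passes only in rows, so rows that do not move let the fingers close. It gives the time, the measured TCP pose, the force, the opening and the grip force at its end, in the units of the state.
- ctrl.get_state(): the state, without advancing time (a new reading comes with each control period).
- ctrl.get_image(name): name is "scene" or "top" or "wrist"; returns the picture (420x560x3 uint8, red, green, blue); there is no depth.
- ctrl.calibration(name): a dict with "K" (3x3 intrinsics, pixels), "origin" and "attitude" of the camera in the world; the wrist camera has in their place "tool_from_camera" (4x4, takes a point from camera to tool coordinates, whose origin is the TCP and whose axes are the flange's). Camera axes: x right, y up, looking along -z (the intrinsics and any distortion apply to the point x, -y, -z); pixel columns grow to the right and rows downward; lengths in m; the calibration is good to about 2 mm. A picture is of the moment at which its call begins: read the wrist's pose just before it. calibration takes no time and is no camera call.
- ctrl.close_job(): hands the job in; it is judged then, once.
The state is a dict: "time": time; "joint_positions": joint angles; "qd": joint speeds; "joint_torque": joint torques, N m; "position": TCP position; "tool_rot": TCP orientation; "ft_force": force on the tool from outside, world axes, zero at the start; "torque": the same for the moment, N m; "grip_width": opening from 0.0 (shut) to 1.0 (fully open); "grip_force": force on a finger pad.
Only numpy, scipy, OpenCV 4.12 (cv2) and the standard library are available. Lean on these libraries where they do the work, as an engineer would, in place of code of your own. Each camera call takes 0.05 s, during which the arm holds its last target. There are 200 camera calls.

## Task

Three wooden candle-jar lids stand on edge in the rack; one stands the wrong way round, with its cork plug towards the robot. Take that lid and, without turning it round yourself, drop it on edge into the mouth at the top of the twisted wire guide, so that it slides down, is turned half round and comes to stand in the guide's foot with its plug away from the robot. Leave the other two lids where they stand.

Things in the scene. Friction and masses are not known exactly. Their poses are not given: they have to be found in the camera images.
- odd_lid_center (a point): centre (half-way up, half-way through) of the wrong-way lid: wooden disc, diameter 52, 7 mm thick, with a round cork plug, diameter 36, standing 6 mm out of one face; 13 mm thick in all, 35 g. x = lid's axis, level, out of the plug side (at first towards the robot); z up. It stands 14 mm deep in its pocket, 38 mm free above; pinch across the 13 mm, the plug begins 8 mm below the lid's top
- lid_b_center (a point): centre of a second, equal lid standing the right way round (x axis, the plug side, points away from the robot); leave it alone
- lid_c_center (a point): centre of the third lid, as the second; leave it alone
- lid_rack: fixed low light-wood rack, 56 mm (its x) by 205 mm (its y), 22 mm high; origin at the centre of its underside. Three pockets along y at -65, 0 and +65 mm hold the lids on edge, discs in the y-z plane; which lid is in which pocket varies
- twist_guide: fixed guide: wood foot 98 x 98 x 24 mm with a cage of polished steel wires, 260 mm high in all, 96 mm across; origin at the centre of its underside, x away from the robot, z up. Ten wires form a slot that twists half a turn about the vertical; at mouth and foot it runs along y, so a lid goes in with its axis along x. It falls through, turned by 180 degrees, into a pocket in the foot
- guide_mouth (a point): centre of the mouth at the top of the wires, 260 mm above the table; axes as the guide's. The slot is flared here to 48 mm (x) by 75 mm (y), narrowing over 17 mm to 30 by 57 mm; the twist begins 22 mm below the mouth. Let the lid's lower part into the mouth, keep the fingers above the wires and release: it falls by itself in under a second
- guide_seat (a point): where a lid's centre lies when it stands in the pocket of the guide's foot, 36 mm above the table; axes as the guide's
- guide_front (a point): middle of the guide's side towards the robot, 49 mm in front of guide_seat and at its height; it only marks which side is the front
Not all that is in view belongs to the job. What is shaped like the part that bears odd_lid_center but purple is not meant.

How it is judged:
By the outcome, as a careful person would: the job done as asked, in the order asked, and still so for the second after the job is handed in, with the robot touching nothing.
It also fails if it takes over 32 s, if anything falls off the work surface, if the arm or the gripper's body presses on something with over 40 N, if the wrist force passes 120 N, or if a joint passes its speed limit or range.

## Working session

There is one attempt and no reset: what is moved stays moved. The work goes in short steps, Python scripts to look and compute and a tool call to move; the robot and the scene stay as the last step left them, time stands still between calls to the robot, and variables do not carry over. Pictures are saved under pics/ and viewed, at most 10 in all, crops included, and the job is handed in when it is done.

Besides the shell and the picture viewer there is one more tool, called after "Call:" as name(argument=value, ...) on one line, values as JSON. drive_tool: Moves the arm, as the interface text tells. Its arguments: {"type":"object","properties":{"motion":{"type":"array","items":{"type":"array"}},"force":{"type":"number"}},"required":["motion"]}

```bash
mkdir -p pics; cat > h.py <<'E'
from bench import ctrl
import numpy as np, cv2
from scipy.spatial.transform import Rotation as R
E
python3 - <<'E'
from h import *
s=ctrl.get_state();print(s)
for n in("scene","top","wrist"):
    c=ctrl.calibration(n);print(n,c)
for n in("scene","top"):
    cv2.imwrite(f"pics/{n}1.png",ctrl.get_image(n)[:,:,::-1])
E
```

```text
{'time': 0.0, 'joint_positions': array([-1.16889535,  0.32180112, -0.07007598,  1.45168759,  0.02259111,
        1.37082047, -0.05687436]), 'qd': array([-0.00158611,  0.00071252,  0.00078818, -0.00073185,  0.00030065,
       -0.00041368,  0.00043364]), 'joint_torque': array([-1.01224086e-04, -4.91282380e+01, -4.04080097e-01, -3.12541044e+01,
       -6.39673742e-02,  4.36190399e-02,  1.78736200e-04]), 'position': array([0.24567854, 0.60131303, 0.29116922]), 'tool_rot': array([-6.05220963e-01, -3.08245916e+00,  2.99935365e-03]), 'ft_force': array([-0.38516717,  0.41351444,  0.39587012]), 'torque': array([-0.00243402,  0.00233901,  0.01175262]), 'grip_force': 0.0, 'grip_width': 0.9964365034683716}
scene {'K': array([[407.42470823,   0.        , 278.40108804],
       [  0.        , 407.42470823, 207.77664748],
       [  0.        ,   0.        ,   1.        ]]), 'origin': array([ 0.05219135, -0.42082445,  0.75932841]), 'attitude': array([ 0.85094944, -0.33983859, -0.73787019])}
top {'K': array([[543.94276421,   0.        , 276.06739835],
       [  0.        , 543.94276421, 207.93903371],
       [  0.        ,   0.        ,   1.        ]]), 'origin': array([0.28154953, 0.118126  , 1.42381207]), 'attitude': array([ 0.17448056, -0.17996246, -1.64395228])}
wrist {'K': array([[366.16798108,   0.        , 278.29637214],
       [  0.        , 366.16798108, 211.634851  ],
       [  0.        ,   0.        ,   1.        ]]), 'tool_from_camera': array([[ 6.68963893e-04,  9.56893425e-01,  2.90438507e-01,
         7.95029118e-02],
       [ 9.99999483e-01, -8.62574862e-04,  5.38594790e-04,
        -1.11804419e-03],
       [ 7.65902769e-04,  2.90437996e-01, -9.56893507e-01,
        -9.17374493e-02],
       [ 0.00000000e+00,  0.00000000e+00,  0.00000000e+00,
         1.00000000e+00]])}
```

View pics/scene1.png

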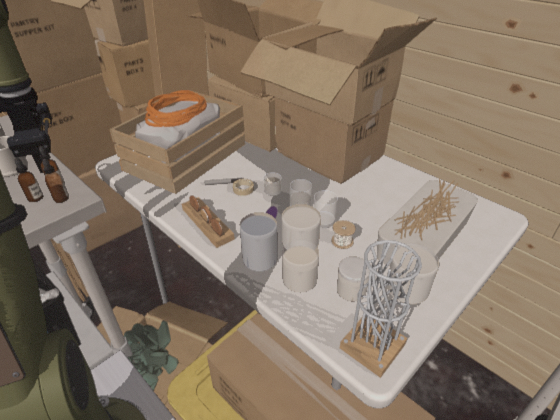

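View pics/top1.png

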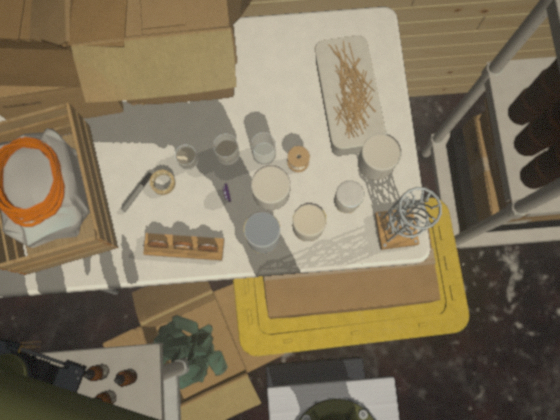

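The scene view shows the rack with three lids at about (208,220) and the guide at (380,310). A purple decoy stands at (271,212) and loose jar lids lie at (243,186) and (343,235). The top view shows the rack at (184,246) and the guide foot at (397,231).

```bash
cat >> h.py <<'E'
def ray(n,px):
    c=ctrl.calibration(n);K=c["K"]
    d=np.linalg.inv(K)@[px[0],px[1],1];d=R.from_rotvec(c["attitude"]).as_matrix()@(d*[1,-1,-1])
    return c["origin"],d
def onz(n,px,z):
    o,d=ray(n,px);return o+d*(z-o[2])/d[2]
def proj(n,P):
    c=ctrl.calibration(n);p=R.from_rotvec(c["attitude"]).as_matrix().T@(np.asarray(P)-c["origin"])*[1,-1,-1]
    q=c["K"]@p;return q[:2]/q[2]
E
python3 - <<'E'
from h import *
t=cv2.imread("pics/top1.png");s=cv2.imread("pics/scene1.png")
def cr(i,x,y,w,h):return cv2.resize(i[y:y+h,x:x+w],(400,300),interpolation=cv2.INTER_CUBIC)
o=np.vstack([np.hstack([cr(s,170,185,80,60),cr(t,140,222,88,66)]),np.hstack([cr(s,312,230,180,135),cr(t,360,180,92,69)])])
cv2.imwrite("pics/c1.png",o)
print(onz("top",(184,246),.022),onz("scene",(208,220),.022),onz("top",(397,231),.024))
E
```

```text
[0.51745191 0.34744325 0.022     ] [0.51953526 0.33679844 0.022     ] [ 0.51163356 -0.20932298  0.024     ]
```

View pics/c1.png

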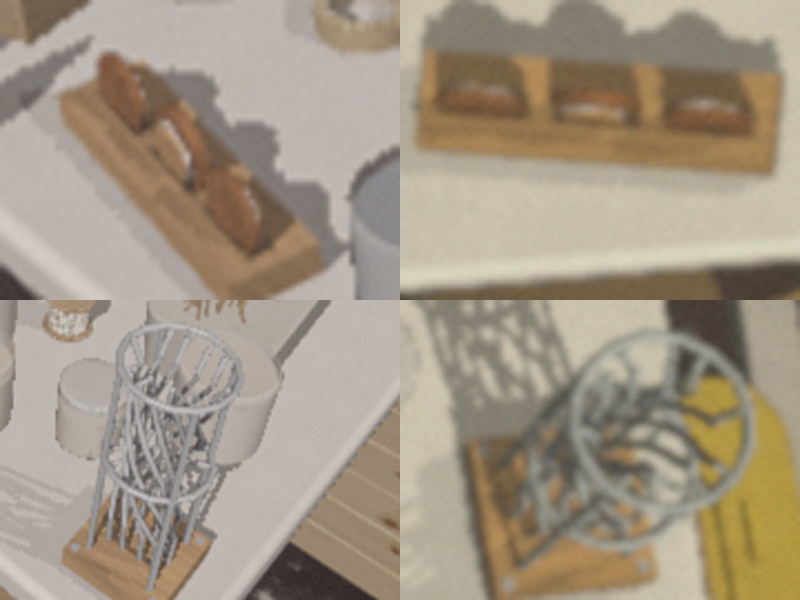

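The crop shows the middle lid with its pale cork plug towards the robot, at scene (205,216) and top (182,245). The outer two show plain wood on that side. The guide's mouth ring is centred at scene (393,260) and top (420,208). So the candidates are the left lid at scene (194,203), the middle at (205,216), the right at (217,229), the purple thing at (271,212) and the loose lids. I choose the middle one.

```bash
python3 - <<'E'
from h import *
np.set_printoptions(precision=4,suppress=True)
print("rack",[onz("top",p,.022) for p in((145.5,233),(224,237.8),(222.5,260.5),(143.7,254.6))])
print("mouth",onz("top",(420,208.5),.26),onz("scene",(393,260.2),.26))
f=[(469,437),(658,420),(655,580),(492,600)]
print("foot",[onz("top",(360+(x-400)*.23,180+(y-300)*.23),.024) for x,y in f])
f=[(62,553),(152,600),(215,535),]
print("footS",[onz("scene",(312+x*.45,230+(y-300)*.45),.024) for x,y in f])
t=R.from_rotvec(ctrl.get_state()["tool_rot"]).as_matrix();print(t)
E
```

```text
rack [array([0.56  , 0.4466, 0.022 ]), array([0.5306, 0.2423, 0.022 ]), array([0.4715, 0.2497, 0.022 ]), array([0.5034, 0.4528, 0.022 ])]
mouth [ 0.5185 -0.2107  0.26  ] [ 0.5218 -0.2149  0.26  ]
foot [array([ 0.5679, -0.1607,  0.024 ]), array([ 0.5691, -0.276 ,  0.024 ]), array([ 0.472 , -0.2607,  0.024 ]), array([ 0.4679, -0.1623,  0.024 ])]
footS [array([ 0.4678, -0.1693,  0.024 ]), array([ 0.4862, -0.2541,  0.024 ]), array([ 0.5819, -0.2587,  0.024 ])]
[[-0.9257  0.3782 -0.0006]
 [ 0.3782  0.9257 -0.0017]
 [-0.0001 -0.0017 -1.    ]]
```

Call:
drive_tool(motion=[[[-4.3, -1.65, 0], [0, 0, 0], 1], [[-4.3, -1.65, 0], [0, 0, 0], 1], [[-4.3, -1.65, 0], [0, 0, 0], 1], [[-4.3, -1.65, 0], [0, 0, 0], 1], [[-4.3, -1.65, 0], [0, 0, 0], 1], [[-4.3, -1.65, 0], [0, 0, 0], 1], [[-4.3, -1.65, 0], [0, 0, 0], 1], [[-4.3, -1.65, 0], [0, 0, 0], 1], [[0, 0, 1], [0, 0, 9.5], 1], [[0, 0, 1], [0, 0, 9.5], 1], [[0, 0, 1], [0, 0, 9.5], 1], [[0, 0, 1], [0, 0, 9.5], 1]])

```text
time: 1.6
position: [0.5141, 0.3493, 0.2514]
tool_rot: [-1.583, -2.713, 0.001]
ft_force: [0.3, -0.6, -0.1]
grip_width: 1.004
grip_force: 0.0
```

Call:
drive_tool(motion=[[[0, 0, 1], [0, 0, 9.5], 1], [[0, 0, 0], [0, 0, 9.5], 1], [[0, 0, 0], [0, 0, 9.5], 1], [[0, 0, 0], [0, 0, 9.5], 0.2], [[0, 0, 0], [0, 0, 0], 0.2]])

```text
time: 2.22
position: [0.5141, 0.3494, 0.2418]
tool_rot: [2.373, 2.059, -0.001]
ft_force: [-0.1, 0.4, 0.4]
grip_width: 0.854
grip_force: 0.0
```

```bash
cat >> h.py <<'E'
def wsnap(f):
    s=ctrl.get_state();im=ctrl.get_image("wrist")[:,:,::-1];cv2.imwrite(f,im)
    T=np.eye(4);T[:3,:3]=R.from_rotvec(s["tool_rot"]).as_matrix();T[:3,3]=s["position"]
    return s,T@ctrl.calibration("wrist")["tool_from_camera"],im
def wz(M,px,z):
    d=M[:3,:3]@((np.linalg.inv(ctrl.calibration("wrist")["K"])@[px[0],px[1],1])*[1,-1,-1])
    return M[:3,3]+d*(z-M[2,3])/d[2]
E
python3 - <<'E'
from h import *
s,M,_=wsnap("pics/w1.png");np.save("M1.npy",M)
print(s["time"],s["position"],R.from_rotvec(s["tool_rot"]).as_matrix(),s["joint_positions"],s["grip_width"])
E
```

```text
2.225 [0.51410575 0.34940127 0.24178762] [[ 1.40984904e-01  9.90011600e-01 -5.37856135e-04]
 [ 9.90011470e-01 -1.40985249e-01 -6.70399931e-04]
 [-7.39533490e-04 -4.37967473e-04 -9.99999631e-01]] [-0.87990766  0.29202691  0.29169658  1.60376129 -0.08682181  1.25941885
 -0.71464039] 0.8538666427877164
```

View pics/w1.png

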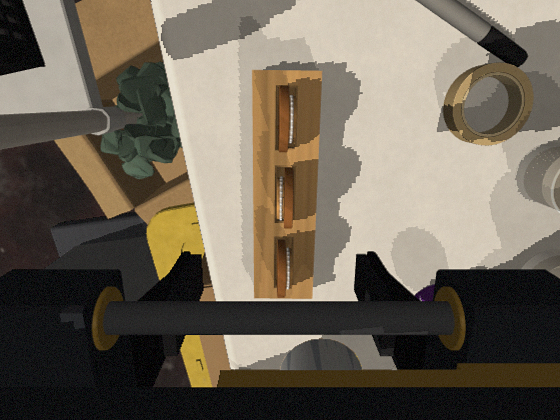

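The wrist view shows the rack with the odd (middle) lid at (285,197). Its pale plug is on the left, which is the robot side. The other two lids are at (287,118) and (285,267), with plugs on the right.

```bash
python3 - <<'E'
from h import *
np.set_printoptions(precision=4,suppress=True)
M=np.load("M1.npy");im=cv2.imread("pics/w1.png")
for r in(187,197,207):print(r,[tuple(int(v) for v in im[r,c]) for c in range(270,302,2)])
for r in (85,190,285):
    g=cv2.cvtColor(im,6)[r].astype(int)
print("lid",wz(M,(277,197),.045),wz(M,(294,197),.06),wz(M,(285,197),.05))
for p in((253,70),(322,70),(256,298),(314,298)):print("rack",wz(M,p,.022))
cv2.imwrite("pics/w1c.png",cv2.resize(im[60:310,235:345],None,fx=2.4,fy=2.4,interpolation=cv2.INTER_NEAREST))
E
```

```text
187 [(72, 120, 159), (74, 123, 164), (68, 114, 149), (41, 67, 94), (52, 93, 136), (196, 203, 208), (96, 103, 112), (30, 54, 78), (33, 67, 105), (32, 65, 101), (31, 56, 93), (27, 53, 82), (40, 66, 85), (48, 80, 108), (47, 79, 106), (52, 80, 107)]
197 [(69, 118, 155), (74, 123, 163), (61, 107, 141), (40, 73, 100), (61, 111, 155), (170, 182, 191), (61, 73, 87), (38, 67, 101), (40, 77, 120), (39, 74, 119), (40, 72, 115), (28, 62, 105), (38, 62, 85), (53, 86, 111), (52, 81, 110), (48, 82, 106)]
207 [(80, 136, 178), (84, 143, 187), (60, 104, 138), (52, 91, 122), (84, 151, 214), (190, 211, 220), (63, 100, 136), (33, 77, 122), (44, 87, 141), (42, 80, 130), (31, 77, 127), (41, 75, 118), (41, 65, 92), (40, 79, 104), (51, 79, 106), (45, 79, 104)]
lid [0.5136 0.3528 0.045 ] [0.5272 0.3548 0.06  ] [0.5201 0.3532 0.05  ]
rack [0.5085 0.4528 0.022 ]
rack [0.5629 0.4451 0.022 ]
rack [0.4786 0.2507 0.022 ]
rack [0.5336 0.2429 0.022 ]
```

View pics/w1c.png

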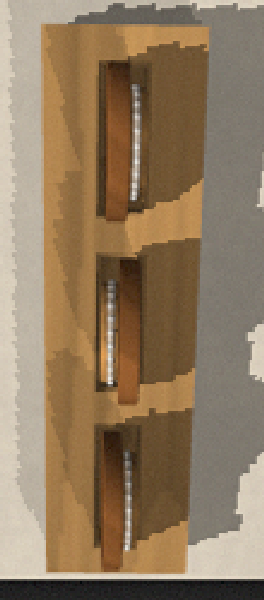

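The enlarged crop confirms it: the middle lid has its plug on the left (robot) side and the outer two have theirs on the right. Rack yaw is about -8.3° and the lid centre is at about (0.5205, 0.348).

Call:
drive_tool(motion=[[[-0.05, 0.65, 3], [0, 0, 0], 0.2], [[0, 0, 4], [0, 0, 0], 0.1], [[0, 0, 3], [0, 0, 0], 0], [[0, 0, 2], [0, 0, 0], 0], [[0, 0, 1.6], [0, 0, 0], 0], [[0, 0, 0], [0, 0, 0], 0]])

```text
time: 3.02
position: [0.5203, 0.3478, 0.1054]
tool_rot: [-2.374, -2.057, 0.003]
ft_force: [0.3, 1.1, -0.2]
grip_width: 0.502
grip_force: 0.0
```

```bash
python3 - <<'E'
from h import *
s,M,im=wsnap("pics/w2.png");print(s["position"],s["grip_width"],s["ft_force"])
E
```

```text
[0.52033098 0.3477634  0.10538242] 0.5020067752516416 [ 0.26118097  1.12778233 -0.19400048]
```

View pics/w2.png

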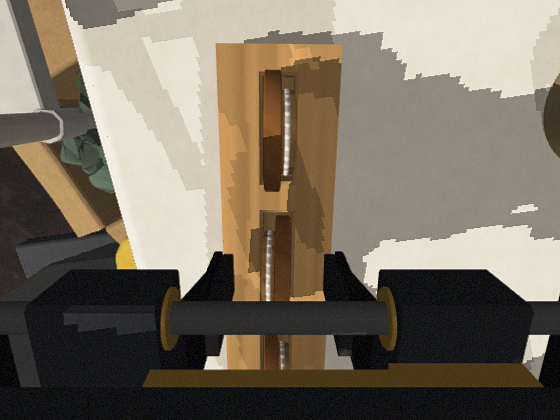

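The fingers straddle the middle lid, which spans columns 264–292; the gripper's centre line is at about 279. I close on it.

Call:
drive_tool(motion=[[[0, 0, 0], [0, 0, 0], -0.5], [[0, 0, 0], [0, 0, 0], -1], [[0, 0, 0], [0, 0, 0], -1], [[0, 0, 0], [0, 0, 0], -1], [[0, 0, 0], [0, 0, 0], -1]], force=15)

```text
time: 3.7
position: [0.5204, 0.3482, 0.1064]
tool_rot: [-2.374, -2.056, 0.0]
ft_force: [-0.4, 0.1, 1.4]
grip_width: 0.153
grip_force: 15.0
```

Call:
drive_tool(motion=[[[0, 0, -2], [0, 0, 0], -1], [[0, 0, -4], [0, 0, 0], -1], [[0, 0, -5], [0, 0, 0], -1], [[0, 0, -5], [0, 0, 0], -1], [[0, 0, -5], [0, 0, -4], -1], [[0, 0, -5], [0, 0, -4], -1], [[0, 0, -5], [0, 0, 0], -1]])

```text
time: 4.58
position: [0.5207, 0.3474, 0.4198]
tool_rot: [2.225, 2.217, 0.004]
ft_force: [-0.1, 0.6, -0.2]
grip_width: 0.147
grip_force: 15.0
```

Call:
drive_tool(motion=[[[-3, 0, 0], [0, 0, 0], -1], [[-5.5, 0, 0], [0, 0, 0], -1], [[-5.5, 0, 0], [0, 0, 0], -1], [[-5.5, 0, 0], [0, 0, 0], -1], [[-5.5, 0, 0], [0, 0, 0], -1], [[-5.5, 0, 0], [0, 0, 0], -1], [[-5.5, 0, 0], [0, 0, 0], -1], [[-5.5, 0, 0], [0, 0, 0], -1], [[-5.5, 0, 0], [0, 0, 0], -1], [[-5.5, 0, 0], [0, 0, 0], -1], [[-5, 0, 0], [0, 0, 0], -1], [[-2.8, 0, 0], [0, 0, 0], -1]])

```text
time: 6.08
position: [0.517, -0.2587, 0.418]
tool_rot: [2.229, 2.211, 0.001]
ft_force: [-0.9, 0.5, -0.4]
grip_width: 0.145
grip_force: 15.0
```

Call:
drive_tool(motion=[[[0, 0, 0], [0, 0, 0], -1], [[0, 0, 0], [0, 0, 0], -1]])

```text
time: 6.32
position: [0.5186, -0.2541, 0.417]
tool_rot: [2.225, 2.218, 0.002]
ft_force: [-0.1, 1.3, -0.5]
grip_width: 0.146
grip_force: 15.0
```

```bash
python3 - <<'E'
from h import *
s,M,_=wsnap("pics/w3.png");np.save("M3.npy",M)
print(s["time"],s["position"],R.from_rotvec(s["tool_rot"]).as_matrix(),s["grip_width"],s["grip_force"])
E
```

```text
6.325 [ 0.51859952 -0.2541475   0.41697153] [[ 2.93495371e-03  9.99995036e-01  1.14595406e-03]
 [ 9.99995362e-01 -2.93588348e-03  8.10511549e-04]
 [ 8.13871914e-04  1.14356993e-03 -9.99999015e-01]] 0.1456386513576261 14.999383870745078
```

View pics/w3.png

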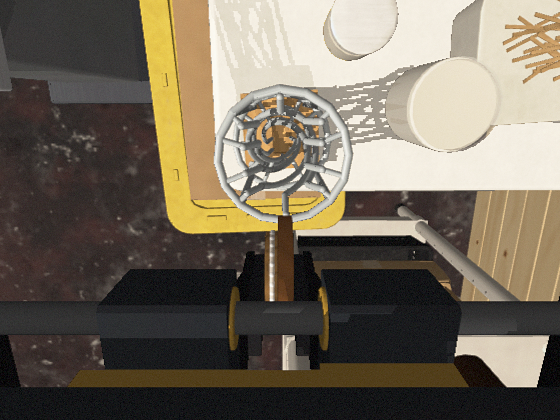

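The wrist view shows the mouth ring centred at (284,153) and the held lid at (280,260), with its plug on the left (robot) side.

```bash
python3 - <<'E'
from h import *
np.set_printoptions(precision=4,suppress=True)
M=np.load("M3.npy");im=cv2.imread("pics/w3.png")
for p in((216.5,153),(353,153),(284,85),(284,222),(284.5,153.5)):print(p,wz(M,p,.258))
cv2.imwrite("pics/w3c.png",cv2.resize(im[75:275,200:370],None,fx=3,fy=3,interpolation=cv2.INTER_CUBIC))
E
```

```text
(216.5, 153) [ 0.4767 -0.2096  0.258 ]
(353, 153) [ 0.5699 -0.2099  0.258 ]
(284, 85) [ 0.5227 -0.1658  0.258 ]
(284, 222) [ 0.5229 -0.2594  0.258 ]
(284.5, 153.5) [ 0.5231 -0.2101  0.258 ]
```

View pics/w3c.png

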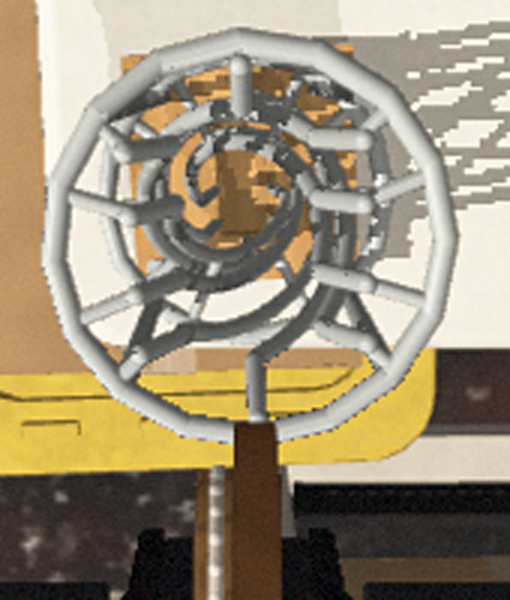

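Ring centre is (0.5225, -0.212) and the guide yaw is about +2.8°. The wire bend pairs all agree on that. The lid sits centred in the pads to within 1 mm.

Call:
drive_tool(motion=[[[2.15, 0.2, 0], [0, 0, -1.5], -1], [[2, 0.2, 0], [0, 0, -1.5], -1], [[0, 0, 2], [0, 0, 0], -1], [[0, 0, 0], [0, 0, 0], -1], [[0, 0, 0], [0, 0, 0], -1]])

```text
time: 7.0
position: [0.5223, -0.2126, 0.3969]
tool_rot: [2.165, 2.276, 0.001]
ft_force: [-0.0, -0.7, 0.2]
grip_width: 0.15
grip_force: 15.0
```

Call:
drive_tool(motion=[[[0, 0, 2], [0, 0, 0], -1], [[0, 0, 2], [0, 0, 0], -1], [[0, 0, 1], [0, 0, 0], -1], [[0, 0, 1], [0, 0, 0], -1], [[0, 0, 0], [0, 0, 0], -1], [[0, 0, 0], [0, 0, 0], -1]])

```text
time: 7.75
position: [0.5223, -0.2136, 0.3369]
tool_rot: [2.166, 2.274, 0.001]
ft_force: [-0.3, -0.2, -0.3]
grip_width: 0.144
grip_force: 15.0
```

```bash
python3 - <<'E'
from h import *
im=ctrl.get_image("scene")[:,:,::-1];t=ctrl.get_image("wrist")[:,:,::-1]
o=np.hstack([cv2.resize(im[200:365,320:470],(400,440),interpolation=cv2.INTER_CUBIC),cv2.resize(t[80:300,180:380],(400,440))])
cv2.imwrite("pics/s4.png",o)
E
```

```text
(no output)
```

View pics/s4.png

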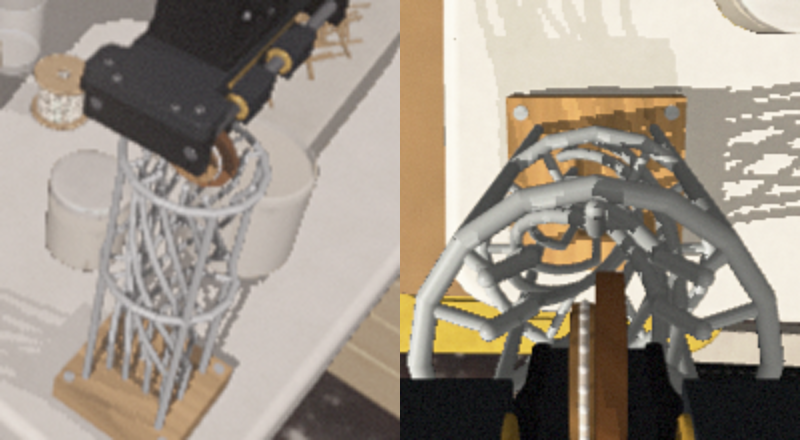

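The lid's lower part is in the mouth, centred between the wires, with no contact force. I release it.

Call:
drive_tool(motion=[[[0, 0, 0], [0, 0, 0], 0], [[0, 0, 0], [0, 0, 0], 0], [[0, 0, 0], [0, 0, 0], 0], [[0, 0, 0], [0, 0, 0], 0], [[0, 0, -1], [0, 0, 0], 0], [[0, 0, -4], [0, 0, 0], 0], [[0, 0, -5], [0, 0, 0], 0], [[5, 0, -3], [0, 0, 0], 0], [[6, 0, 0], [0, 0, 0], 0], [[6, 0, 0], [0, 0, 0], 0], [[6, 0, 0], [0, 0, 0], 0], [[0, 0, 0], [0, 0, 0], 0]])

```text
time: 9.35
position: [0.5105, 0.0226, 0.4665]
tool_rot: [-2.153, -2.286, -0.002]
ft_force: [0.1, 0.3, 0.0]
grip_width: 0.499
grip_force: 0.0
```

```bash
python3 - <<'E'
from h import *
im=ctrl.get_image("scene")[:,:,::-1];t=ctrl.get_image("top")[:,:,::-1]
r=lambda a:cv2.resize(a,(400,440),interpolation=cv2.INTER_CUBIC)
o=np.hstack([r(im[230:380,330:465]),r(np.vstack([im[185:260,165:305],t[180:255,330:470]]))])
cv2.imwrite("pics/s5.png",o);print(proj("scene",(.5225,-.212,.036)))
E
```

```text
[373.87763817 336.47905621]
```

View pics/s5.png

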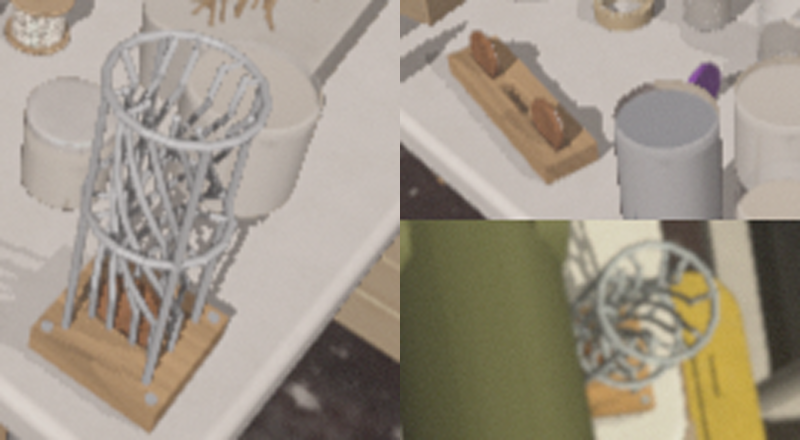

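The guide now holds the lid at its foot, at scene (374,332), next to the projected seat at (374,336). Its plain wood side faces the robot. The other two lids are undisturbed in the rack. One numeric check before handing in.

```bash
python3 - <<'E'
from h import *
a=cv2.imread("pics/scene1.png").astype(int);b=ctrl.get_image("scene")[:,:,::-1].astype(int)
d=np.abs(a-b).max(2)>45;d[:, :340]=0;d[:235]=0;d[:,430:]=0
m=(d&(b[...,2]-b[...,0]>35)&(b[...,2]<170)).astype(np.uint8)
y,x=np.nonzero(m);print(len(x),np.percentile(x,[5,50,95]),np.percentile(y,[5,50,95]))
print("lid extents",[proj("scene",(.5225+.0065*k,-.212+dy,z)).round(1) for k in(-1,) for dy,z in((.026,.036),(-.026,.036),(0,.062),(0,.024))])
print("mean bgr",b[m>0].mean(0), "rack wood lid ref",b[203,194])
E
```

```text
37 [364. 374. 382.] [325.8 332.  336. ]
lid extents [array([361.4, 330.7]), array([383. , 346.5]), array([373.7, 330.9]), array([371.2, 341.9])]
mean bgr [ 72.05405405  94.37837838 128.89189189] rack wood lid ref [ 69  93 127]
```

```bash
python3 -c "
from h import *
print(ctrl.close_job())"
```

```text
the job is handed in; nothing more can be done
None
```

The wrong-way lid (middle pocket) went through the twisted guide and the last images show it standing in the foot, plain wood side to the robot, so the plug faces away; the other two lids stayed in the rack, and I handed the job in at about 9.5 s.

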